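Unstack the stripped-down unit's parts into their service trays

TASK

The four parts taken out of a unit under repair stand in a stack on the repair bench. Take the stack apart from the top and lay each part upright and flat in the middle of its own tray, lined up with the tray's long side (either way round): the black finned heat sink in the white tray, the orange battery pack in the red tray, the silver shielded module in the black tray and the grey power module in the cork-floored wooden tray. Set each one down before letting go, never tip or drop a part or lay the upper three on the bare bench, and leave the yellow multimeter and the alcohol bottle where they are.

Things in the scene. Friction and masses are not known exactly. Their poses are not given: they have to be found in the camera images.
- heatsink: Black finned heat sink, a block 54 x 36 mm and 30 mm high, fins along its length, about 0.13 kg; topmost in the stack. Origin: centre of its underside; x along its length, y across its width, z up. Flat-topped and loose; gripped across its width (y) from above, at 60 N. Its home is the white tray.
- battery: Orange shrink-wrapped battery pack with a white paper band, 74 x 46 mm and 28 mm high, about 0.2 kg; second from the top, under the heat sink. Origin: centre of its underside; x along its length, y across its width, z up. Flat-topped and loose; gripped across its width (y) from above, at 60 N. Its home is the red tray.
- module: Silver shielded radio module with a thin green board line round its foot, 92 x 56 mm and 32 mm high, about 0.22 kg; third from the top, under the battery pack. Origin: centre of its underside; x along its length, y across its width, z up. Flat-topped and loose; gripped across its width (y) from above, at 60 N. Its home is the black tray.
- power: Grey power module with black vent holes and a green strip with brass screws on its top, 110 x 66 mm and 36 mm high, about 0.45 kg; bottom of the stack, standing on the bench. Origin: centre of its underside; x along its length, y across its width, z up. Flat-topped and loose; gripped across its width (y) from above, at 60 N. Its home is the cork-floored wooden tray.
- tray_white: White plastic tray. It is 136 x 96 mm outside, long side along x, with a flat floor 5 mm above the bench inside a rim 4 mm thick and 10 mm high (128 x 88 mm inside); fixed to the bench. Origin: centre of its underside, at bench height; z up.
- tray_red: Red plastic tray. It is 136 x 96 mm outside, long side along x, with a flat floor 5 mm above the bench inside a rim 4 mm thick and 10 mm high (128 x 88 mm inside); fixed to the bench. Origin: centre of its underside, at bench height; z up.
- tray_black: Black plastic tray. It is 136 x 96 mm outside, long side along x, with a flat floor 5 mm above the bench inside a rim 4 mm thick and 10 mm high (128 x 88 mm inside); fixed to the bench. Origin: centre of its underside, at bench height; z up.
- tray_cork: Brown wooden tray with a cork floor. It is 136 x 96 mm outside, long side along x, with a flat floor 5 mm above the bench inside a rim 4 mm thick and 10 mm high (128 x 88 mm inside); fixed to the bench. Origin: centre of its underside, at bench height; z up.
- meter: Bystander: yellow multimeter with a round dial, lying flat beyond the stack, 150 mm long (y) x 75 mm (x) x 34 mm high (the dial 41 mm). Origin: centre of its underside. Leave it where it is.
- alcohol: Bystander: small white alcohol bottle with a blue cap, 36 mm in diameter, 90 mm high, standing loose among the trays to the robot's right (-y). Origin: centre of its underside. Leave it where it is, standing.
Things that resemble listed ones, but are neither listed nor needed, are in the scene too. What is shaped like the power but blue or turquoise is not meant.

How it is judged (in metres and radians):
At the end, for the whole second after the job is handed in: Each part lies flat on the floor of its own tray (heat sink: white, battery pack: red, shielded module: black, power module: cork), its centre within 12 mm of the tray's centre and its length within 0.17 rad (10 degrees) of the tray's length, either way round, upright, released and at rest (horizontal distance between heatsink and tray_white below 0.012 m and z of heatsink in the frame of tray_white below 0.009 m and angle between the x axis of heatsink and the x axis of tray_white, either way round below 0.17 rad and angle between each of heatsink, battery, module, power's own z axis and vertical below 0.08 rad and linear speed of each of heatsink, battery, module, power below 0.02 m/s and horizontal distance between battery and tray_red below 0.012 m and z of battery in the frame of tray_red below 0.009 m and angle between the x axis of battery and the x axis of tray_red, either way round below 0.17 rad and horizontal distance between module and tray_black below 0.012 m and z of module in the frame of tray_black below 0.009 m and angle between the x axis of module and the x axis of tray_black, either way round below 0.17 rad and horizontal distance between power and tray_cork below 0.012 m and z of power in the frame of tray_cork below 0.009 m and angle between the x axis of power and the x axis of tray_cork, either way round below 0.17 rad); the robot touches nothing.
It fails at once if a part is tipped over more than about 30 degrees (angle between any of heatsink, battery, module, power's own z axis and vertical above 0.52 rad).
It fails at once if a part is let fall: it drops free, touched by nothing, while still about 15 mm or more above its tray floor ((contact force between heatsink and anything else below 0.001 N and height (world z) of heatsink above 0.02 m and linear speed of heatsink above 0.25 m/s) or (contact force between battery and anything else below 0.001 N and height (world z) of battery above 0.02 m and linear speed of battery above 0.25 m/s) or (contact force between module and anything else below 0.001 N and height (world z) of module above 0.02 m and linear speed of module above 0.25 m/s) or (contact force between power and anything else below 0.001 N and height (world z) of power above 0.02 m and linear speed of power above 0.25 m/s)).
It fails at once if one of the upper three parts (heat sink, battery pack, shielded module) lies on the bare bench (height (world z) of any of heatsink, battery, module below 0.003 m).
It fails at once if the multimeter or the alcohol bottle is pushed more than 20 mm, or the bottle is knocked over (distance of any of meter, alcohol from where it was at the start of the episode above 0.02 m or angle between alcohol's own z axis and vertical above 0.4 rad).
It also fails if it takes over 104 s, if anything falls off the work surface, if the arm or the gripper's body presses on something with over 40 N, if the wrist force passes 120 N, or if a joint passes its speed limit or range.

ROBOT

A 6-joint arm with a two-finger parallel gripper is mounted at the origin on the work surface. World frame = base frame: x ahead of the robot, y to its left, z up, the work surface at z = 0. Lengths are in mm, angles in rad, forces in N, time in s.
With the tool pointing down it reaches from about 425 to 950 mm from the base axis. Payload 14.7 kg.
Tool frame: the origin (TCP) lies midway between the tips of the shut fingers; the grasp point (between the pads) lies 19 mm behind it; z points along the fingers, y is the line along which they close (so a half turn about z gives the same grasp; the last joint's range is limited). The gripper opens to 85 mm and grips with 20 to 120 N. Pads are 22 mm wide; open, the fingers measure 114 mm over their backs; the gripper's body (76 mm by 85 mm) begins 54 mm behind the grasp point. The pads swing forward as they close: fully open they stand 13 mm farther back than shut.
Start: joints at [1.099, 0.48, 1.596, -0, 1.065, -0.047], TCP at [267.866, 592.233, 231.297] pointing down, gripper open.
Joint ranges: [-2.75, 2.75], [-0.82, 2.05], [0.23, 2.67], [-1.56, 4.7], [0.09, 2.69], [-2.92, 2.92]. Speed limits (rad/s): [1.89, 1.89, 2.39, 3.01, 3.01, 3.01].

INTERFACE

Orientations are given as a unit quaternion [x, y, z, w].
In Python, from rig import get_state, cams, bot gives the robot as it stands. The module is installed in compiled form; this text tells all that it offers.
- The arm moves only by the tool apply_moves, never from a script. Its argument "increments" is text: rows parted by semicolons, each of 7 numbers parted by spaces: the shift along the tool's x, y, z in mm, then the turn, a rotation vector about the tool's x, y, z in degrees, then the opening in per cent of the stroke, from 0 (shut) to 100 (fully open). A call has 1 to 10 rows; each row shifts and turns the commanded pose from where the row before left it, along the tool's axes as they then stand; what a row does not reach is not made up. A row lasts 1/8 s, in which the tool goes at most 62.5 mm and 10.7 degrees, less where a joint would pass 70% of its speed; a pose out of reach is approached as far as the arm can. A call with a gripper value outside its range is refused whole. The fingers move at their own pace and stop on an object; "newtons" is the grip in N (left out, the last holds). Time passes only in rows, so rows that do not move let the fingers close. It gives the time, the measured TCP pose, the force, the opening and the grip force at its end, in the units of the state.
- get_state(): the state, without advancing time (a new reading comes with each control period).
- cams.camera(name): name is "scene" or "side" or "wrist"; returns the picture (384x512x3 uint8, blue, green, red); there is no depth.
- cams.camera_model(name): a dict with "fx", "fy", "cx", "cy" (pixels), "xyz" and "attitude" of the camera in the world; the wrist camera has in their place "T_tool_cam" (4x4, takes a point from camera to tool coordinates, whose origin is the TCP and whose axes are the flange's). Camera axes: x right, y down, z forward; pixel columns grow to the right and rows downward; lengths in mm; the calibration is good to about 2 mm. A picture is of the moment at which its call begins: read the wrist's pose just before it. camera_model takes no time and is no camera call.
- bot.finish_job(): hands the job in; it is judged then, once.
The state is a dict: "time_s": time; "joints": joint angles; "qd": joint speeds; "joint_efforts": joint torques, N m; "tcp_pos": TCP position; "orientation": TCP orientation; "wrist_force": force on the tool from outside, world axes, zero at the start; "ft_torque": the same for the moment, N m; "opening": finger opening in mm; "finger_force": force on a finger pad.
Only numpy, scipy, OpenCV 4.12 (cv2) and the standard library are available. Lean on these libraries where they do the work, as an engineer would, in place of code of your own. Each camera call takes 0.05 s, during which the arm holds its last target. There are 200 camera calls.

## Working session

There is one attempt and no reset: what is moved stays moved. The work goes in short steps, Python scripts to look and compute and a tool call to move; the robot and the scene stay as the last step left them, time stands still between calls to the robot, and variables do not carry over. Pictures are saved under pics/ and viewed, at most 14 in all, crops included, and the job is handed in when it is done.

Besides the shell and the picture viewer there is one more tool, called after ">>>" as name(argument=value, ...) on one line, values as JSON. apply_moves: Moves the arm, as the interface text tells. Its arguments: {"type":"object","properties":{"increments":{"type":"string"},"newtons":{"type":"number"}},"required":["increments"]}

```bash
mkdir -p pics
python3 - <<'E'
from rig import get_state,cams,bot
import cv2
s=get_state();print(s)
for n in("scene","side","wrist"):
    cv2.imwrite(f"pics/{n}0.png",cams.camera(n));print(n,cams.camera_model(n))
E
```

```text
{'time_s': 0.0, 'joints': array([ 1.09940102e+00,  4.80854964e-01,  1.59688500e+00,  1.54534118e-05,
        1.06511427e+00, -4.65961339e-02]), 'qd': array([-0.00099082, -0.00079292,  0.00033532,  0.00087228, -0.00082345,
       -0.00054849]), 'joint_efforts': array([-3.06518952e-03, -9.50662923e+01, -4.30183375e+01, -6.98455315e-04,
        1.25955889e-02, -1.96455903e-05]), 'tcp_pos': array([267.66909686, 591.85918343, 230.65324719]), 'orientation': array([ 2.10809789e-01,  9.77526897e-01, -6.08019797e-04, -1.68083155e-04]), 'wrist_force': array([-0.08993142, -0.63457998, -0.6394164 ]), 'ft_torque': array([-0.0217054 , -0.02809568,  0.03740673]), 'finger_force': 0.0, 'opening': 85.44271303808087}
scene {'fx': 433.48365203361084, 'fy': 433.48365203361084, 'cx': 253.439646402323, 'cy': 197.332622296674, 'xyz': array([ 924.0837901 , -615.45251926, 1037.03220448]), 'attitude': array([ 0.9284281 ,  0.21482176, -0.07550356, -0.29355083])}
side {'fx': 346.57754348387016, 'fy': 346.57754348387016, 'cx': 250.45635464876304, 'cy': 194.68418392922115, 'xyz': array([ 198.86640385, -829.44036917,  686.56253626]), 'attitude': array([ 0.85781447, -0.20354878,  0.11134998, -0.45861029])}
wrist {'fx': 288.739846431836, 'fy': 288.739846431836, 'cx': 257.6510425360881, 'cy': 191.24701054580532, 'T_tool_cam': array([[-1.14327086e-04, -9.59745736e-01, -2.80870272e-01,
         7.09189083e+01],
       [ 9.99999844e-01, -2.63434462e-04,  4.93121013e-04,
        -8.78914229e-01],
       [-5.47261699e-04, -2.80870171e-01,  9.59745616e-01,
        -1.43399411e+02],
       [ 0.00000000e+00,  0.00000000e+00,  0.00000000e+00,
         1.00000000e+00]])}
```

View pics/scene0.png

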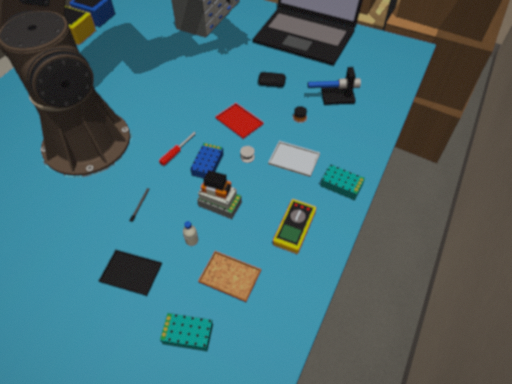

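View pics/side0.png

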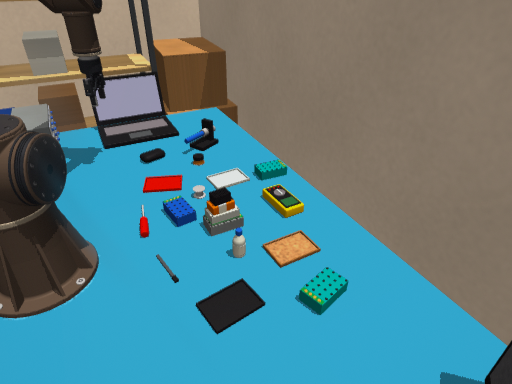

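The scene view shows the stack at about (218,195), red tray (240,121), white (294,158), black (130,272), cork (230,276), bottle (190,235) and meter (295,225). The side view shows the same layout, with blue and turquoise decoys nearby. I'll measure from masks next.

```bash
cat > h.py <<'E'
import numpy as np, cv2
from scipy.spatial.transform import Rotation as R
from rig import get_state,cams,bot
def grab(n):
    m=cams.camera_model(n)
    if n=="wrist":
        s=get_state(); T=np.eye(4); T[:3,:3]=R.from_quat(s["orientation"]).as_matrix(); T[:3,3]=s["tcp_pos"]
        T=T@m["T_tool_cam"]
        im=cams.camera(n)
    else:
        im=cams.camera(n)
        T=np.eye(4); T[:3,:3]=R.from_quat(m["attitude"]).as_matrix(); T[:3,3]=m["xyz"]
    return im,m,T
def cast(uv,m,T,z):
    uv=np.asarray(uv,float).reshape(-1,2)
    d=np.c_[(uv[:,0]-m["cx"])/m["fx"],(uv[:,1]-m["cy"])/m["fy"],np.ones(len(uv))]@T[:3,:3].T
    return T[:3,3]+d*((z-T[2,3])/d[:,2])[:,None]
def proj(p,m,T):
    q=(np.asarray(p,float).reshape(-1,3)-T[:3,3])@T[:3,:3]
    return np.c_[q[:,0]/q[:,2]*m["fx"]+m["cx"],q[:,1]/q[:,2]*m["fy"]+m["cy"]]
COL={"red":((0,150,90),(8,255,255)),"white":((0,0,140),(179,70,255)),"black":((0,0,0),(179,255,55)),
 "cork":((5,60,60),(25,255,255)),"orange":((5,160,100),(20,255,255)),"yellow":((22,130,90),(33,255,255))}
def rects(im,m,T,col,z,amin=60):
    hsv=cv2.cvtColor(im,cv2.COLOR_BGR2HSV); k=cv2.inRange(hsv,*[np.array(c) for c in COL[col]])
    k=cv2.morphologyEx(k,cv2.MORPH_CLOSE,np.ones((3,3),np.uint8))
    out=[]
    for c in cv2.findContours(k,cv2.RETR_EXTERNAL,cv2.CHAIN_APPROX_NONE)[0]:
        if cv2.contourArea(c)<amin: continue
        w=cast(c.reshape(-1,2),m,T,z)[:,:2].astype(np.float32)
        (x,y),(a,b),t=cv2.minAreaRect(w)
        if a<b:a,b,t=b,a,t+90
        t=(t+90)%180-90
        out.append((c.reshape(-1,2).mean(0).round().tolist(),round(x),round(y),round(a),round(b),round(t,1)))
    return out
E
python3 - <<'E'
from h import *
for n in("scene","side"):
    im,m,T=grab(n)
    for c in("red","white","black","cork","yellow"):
        for r in rects(im,m,T,c,8):
            if 100<r[3]<190 and 55<r[4]<150: print(n,c,r)
    x,y=(150,150) if n=="scene" else (140,140)
    cv2.imwrite(f"pics/{n}c.png",cv2.resize(im[y:y+130,x:x+130],None,fx=4.5,fy=4.5,interpolation=cv2.INTER_CUBIC))
    print(cast([(218,197)] if n=="scene" else [(222,212)],m,T,60))
E
```

```text
scene red ([239.0, 120.0], 404, 293, 131, 90, -19.3)
scene white ([294.0, 158.0], 635, 223, 138, 96, 3.9)
scene black ([131.0, 272.0], 404, -321, 133, 92, 9.5)
scene cork ([230.0, 276.0], 642, -217, 135, 95, 2.2)
scene yellow ([294.0, 226.0], 732, -3, 158, 75, -87.2)
[[516.47218163 -43.41576551  60.        ]]
side red ([162.0, 184.0], 404, 292, 135, 101, -19.3)
side white ([228.0, 177.0], 639, 223, 136, 101, 4.3)
side black ([229.0, 306.0], 405, -322, 137, 98, 9.5)
side black ([280.0, 195.0], 759, 22, 126, 57, -87.3)
side black ([152.0, 155.0], 425, 534, 108, 80, 18.0)
side cork ([290.0, 248.0], 643, -217, 140, 102, 2.1)
side cork ([283.0, 205.0], 744, 0, 172, 90, -87.3)
side cork ([387.0, 199.0], 1076, -158, 126, 116, 36.4)
side yellow ([282.0, 202.0], 746, 4, 182, 96, -87.6)
[[505.71818473 -37.70891539  60.        ]]
```

View pics/scenec.png

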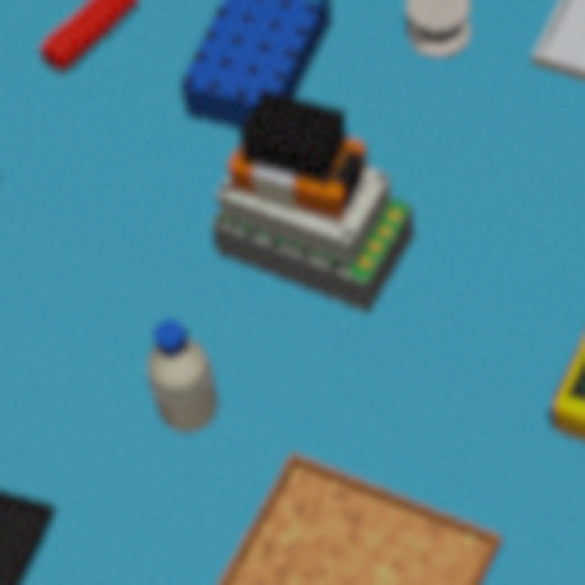

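```bash
cat >> h.py <<'E'
def go(x,y,z,hd):
    "tool-frame shift to the world target, then turn about tool z, hd=heading of tool x (deg)"
    s=get_state(); M=R.from_quat(s["orientation"]).as_matrix()
    d=M.T@(np.array([x,y,z])-s["tcp_pos"]); h=np.degrees(np.arctan2(M[1,0],M[0,0]))
    tz=(h-hd+180)%360-180
    tilt=R.from_matrix(M).inv().apply([0,0,-1])
    print("shift",d.round(1),"turn z",round(tz,1),"| tcp",s["tcp_pos"].round(1),"h",round(h,2),"down-in-tool",tilt.round(4),"t",round(s["time_s"],1),"rows",round(np.linalg.norm(d)/50,1))
E
python3 - <<'E'
from h import *
go(510,-30,250,180)
im,m,T=cv2.imread("pics/scene0.png"),*grab("scene")[1:]
print(cast([(191.5,243)],m,T,3), cast([(190,224)],m,T,88))
E
```

```text
shift [-477.1 -467.   -18.7] turn z -24.3 | tcp [267.8 592.1 231. ] h 155.66 down-in-tool [-0.e+00  6.e-04  1.e+00] t 0.2 rows 13.4
[[ 502.19334547 -176.0712823     3.        ]] [[ 504.49534607 -165.86761198   88.        ]]
```

>>> apply_moves(increments="-20 -20 -2 0 0 0 100;-42 -41 -2 0 0 0 100;-42 -41 -2 0 0 0 100;-42 -41 -2 0 0 0 100;-42 -41 -2 0 0 0 100;-42 -41 -2 0 0 0 100;-42 -41 -2 0 0 0 100;-42 -41 -2 0 0 0 100;-42 -41 -2 0 0 0 100;-42 -41 -1 0 0 0 100", newtons=60)

```text
time_s: 1.55
tcp_pos: [470.7, 71.9, 250.7]
orientation: [0.211, 0.978, 0.0, 0.0]
wrist_force: [0.8, -0.0, 1.1]
opening: 85.2
finger_force: 0.0
```

>>> apply_moves(increments="-42 -41 0 0 0 0 100;-37 -37 0 0 0 -8 100;0 0 0 0 0 -8.3 100;0 0 0 0 0 -8 100;0 0 0 0 0 0 100;0 0 0 0 0 0 100")

```text
time_s: 2.3
tcp_pos: [510.0, -29.7, 250.3]
orientation: [0.002, 1.0, 0.0, 0.0]
wrist_force: [-1.3, -0.4, 0.8]
opening: 85.3
finger_force: 0.0
```

Run:
```python
from h import *
go(510,-30,250,180)
im,m,T=grab("wrist"); cv2.imwrite("pics/w1.png",im); print(proj([(510,-30,126)],m,T))
```

```text
shift [-0.  -0.3  0.3] turn z -0.2 | tcp [510.  -29.7 250.3] h 179.79 down-in-tool [ 1.e-04 -0.e+00  1.e+00] t 2.3 rows 0.0
[[258.24348204 184.14557273]]
```

View pics/w1.png

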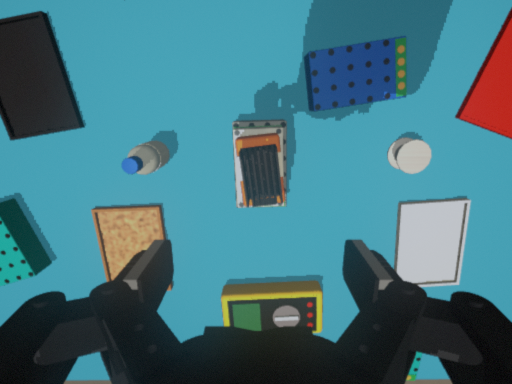

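The wrist view shows the heat sink top at about (261,175), turned slightly, with the battery and module below it. The fingers are at the bottom of the frame. I'll enlarge the stack.

Run:
```python
from h import *
im=cv2.imread("pics/w1.png");c=im[110:220,220:300]
c=cv2.convertScaleAbs(c,alpha=1.6,beta=10)
cv2.imwrite("pics/w1c.png",cv2.resize(c,None,fx=5,fy=5,interpolation=cv2.INTER_CUBIC))
```

```text
(no output)
```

View pics/w1c.png

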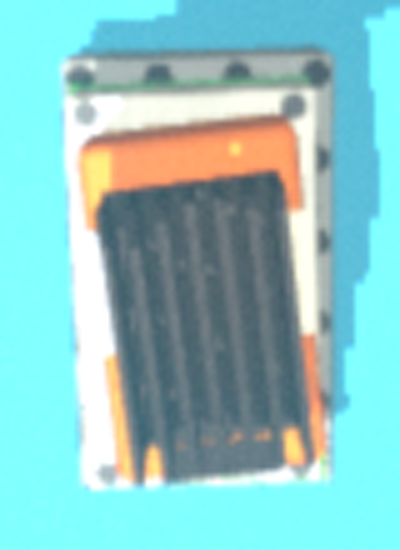

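The crop shows the heat sink with upper corners near crop (98,200) and (282,178), its far end ambiguous. I'll put the camera directly above the stack.

>>> apply_moves(increments="-40 0 0 0 0 0 100;-40 0 0 0 0 0 100;0 0 0 0 0 0 100;0 0 0 0 0 0 100")

```text
time_s: 2.85
tcp_pos: [589.3, -29.7, 249.9]
orientation: [0.001, 1.0, 0.0, -0.001]
wrist_force: [0.0, -0.3, 0.1]
opening: 85.5
finger_force: 0.0
```

Run:
```python
from h import *
im,m,T=grab("wrist"); cv2.imwrite("pics/w2.png",im); np.savez("w2.npz",T=T)
u,v=proj([(513,-28,126)],m,T)[0].astype(int);print(u,v,T[:3,3])
x0,y0=u-45,max(v-55,0);print(x0,y0)
c=cv2.convertScaleAbs(im[y0:y0+110,x0:x0+90],alpha=1.6,beta=10)
cv2.imwrite("pics/w2c.png",cv2.resize(c,None,fx=5,fy=5,interpolation=cv2.INTER_CUBIC))
```

```text
260 100 [518.16752612 -30.60852935 393.42112604]
215 45
```

View pics/w2c.png

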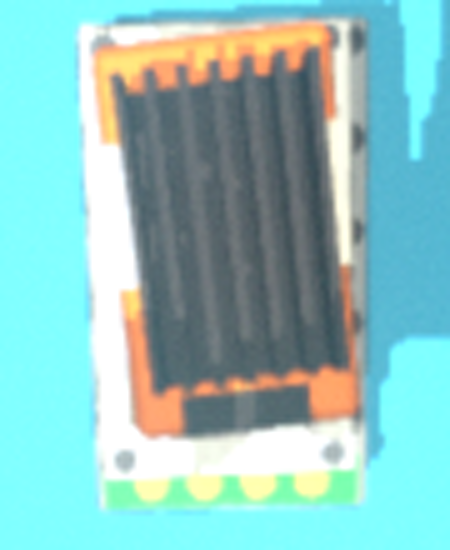

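The camera is now above the stack. Crop corners of the heat sink top are (112,75), (320,48), (348,365) and (158,390). The battery's are (97,50), (330,28), (357,415) and (140,435). The module and power module are nearly aligned with world x.

Run:
```python
from h import *
T=np.load("w2.npz")["T"];m=cams.camera_model("wrist")
for n,z,c in(("hs",126,[(112,75),(320,48),(348,367),(158,390)]),("bat",96,[(97,50),(330,28),(357,415),(142,435)]),("mod",68,[(82,25),(345,20),(362,472),(103,480)])):
    p=cast(np.array(c)/5+[215,45],m,T,z)[:,:2].astype(np.float32)
    a=p[3]-p[0];b=p[2]-p[1]
    print(n,p.mean(0).round(1),[round(float(np.linalg.norm(p[i]-p[(i+1)%4])),1) for i in range(4)],[round(float(np.degrees(np.arctan2(d[1],d[0]))),1) for d in(a,b)], cv2.minAreaRect(p))
go(510,-30,250,180)
```

```text
hs [503.8 -26.6] [35.6, 52.8, 34.4, 52.8] [7.8, 6.6] ((503.8553771972656, -26.82809829711914), (52.83584213256836, 35.598876953125), 6.707722187042236)
bat [504.8 -26.7] [44.0, 71.6, 43.6, 71.8] [5.9, 5.6] ((504.78729248046875, -26.824670791625977), (72.10792541503906, 44.02598190307617), 5.570944309234619)
mod [507.6 -28.2] [54.0, 92.1, 57.9, 92.7] [1.4, 3.7] ((507.4085998535156, -27.478670120239258), (92.7075424194336, 57.853023529052734), 1.6567277908325195)
shift [79.1 -0.4  0.2] turn z -0.1 | tcp [589.1 -29.7 250.1] h 179.93 down-in-tool [-0.001 -0.     1.   ] t 2.9 rows 1.6
```

Run:
```python
from h import *
go(504,-27,140,187.2)
```

```text
shift [ 85.    2.6 110.2] turn z -7.3 | tcp [589.1 -29.7 250.1] h 179.93 down-in-tool [-0.001 -0.     1.   ] t 2.9 rows 2.8
```

>>> apply_moves(increments="43 0 0 0 0 -3.6 100;42 -8 0 0 0 -3.6 100;0 0 40 0 0 0 100;0 0 40 0 0 0 100;0 0 30 0 0 0 100;0 0 0 0 0 0 100;0 0 0 0 0 0 100")

```text
time_s: 3.78
tcp_pos: [505.8, -40.5, 141.4]
orientation: [-0.062, 0.998, -0.0, 0.0]
wrist_force: [-0.6, 0.3, 0.3]
opening: 85.4
finger_force: 0.0
```

Run:
```python
from h import *
go(504,-27,103,187.2)
```

```text
shift [ 0.2 13.6 38.4] turn z -0.1 | tcp [505.8 -40.5 141.4] h -172.85 down-in-tool [9.e-04 2.e-04 1.e+00] t 3.8 rows 0.8
```

>>> apply_moves(increments="0 13.6 0 0 0 0 100;0 0 0 0 0 0 100;0 0 15 0 0 0 100;0 0 15 0 0 0 100;0 0 8.4 0 0 0 100;0 0 0 0 0 0 100;0 0 0 0 0 0 100")

```text
time_s: 4.65
tcp_pos: [504.0, -27.1, 101.9]
orientation: [-0.062, 0.998, 0.0, -0.0]
wrist_force: [0.5, -0.2, 1.0]
opening: 85.2
finger_force: 0.0
```

>>> apply_moves(increments="0 0 0 0 0 0 30;0 0 0 0 0 0 30;0 0 0 0 0 0 30;0 0 0 0 0 0 30;0 0 0 0 0 0 30;0 0 0 0 0 0 30", newtons=60)

```text
time_s: 5.4
tcp_pos: [504.0, -26.8, 102.3]
orientation: [-0.062, 0.998, 0.0, 0.0]
wrist_force: [-1.6, 3.0, 6.8]
opening: 35.0
finger_force: 59.6
```

>>> apply_moves(increments="0 0 -6 0 0 0 30;0 0 -25 0 0 0 30;0 0 -40 0 0 0 30;0 0 -40 0 0 0 30;0 0 0 0 0 0 30")

```text
time_s: 6.02
tcp_pos: [505.6, -27.2, 215.9]
orientation: [-0.063, 0.998, -0.001, 0.003]
wrist_force: [-0.5, -0.4, -2.4]
opening: 35.2
finger_force: 60.2
```

Run:
```python
from h import *
s=get_state();print(s["opening"],s["finger_force"],s["wrist_force"])
go(637,223,200,184)
T=np.load("w2.npz")["T"];m=cams.camera_model("wrist");im=cv2.imread("pics/w2.png")
for c in("white","cork","black","red"):
  for r in rects(im,m,T,c,9,500): print(c,r)
```

```text
35.171215329993665 60.24300813674927 [-0.53236442 -0.40404793 -2.43394936]
shift [-161.5  231.9   16.4] turn z 3.2 | tcp [505.6 -27.2 215.9] h -172.83 down-in-tool [0.0052 0.0013 1.    ] t 6.0 rows 5.7
white ([441.0, 191.0], 636, 224, 137, 97, 4.0)
white ([419.0, 96.0], 506, 174, 59, 37, -70.5)
white ([247.0, 103.0], 509, -28, 116, 70, 1.5)
cork ([272.0, 242.0], 707, -11, 154, 15, -87.7)
cork ([125.0, 196.0], 642, -215, 137, 97, 2.3)
black ([257.0, 329.0], 845, -34, 879, 258, 89.9)
black ([30.0, 36.0], 434, -309, 93, 77, -80.7)
red ([498.0, 34.0], 433, 266, 64, 57, -19.0)
```

>>> apply_moves(increments="-14 20 0 0 0 0 30;-30 43 0 0 0 0 30;-30 43 0 0 0 0 30;-30 43 0 0 0 1.2 30;-30 43 0 0 0 2 30;-27 40 16 0 0 0 30;0 0 0 0 0 0 30;0 0 0 0 0 0 30")

```text
time_s: 7.02
tcp_pos: [637.2, 221.2, 195.7]
orientation: [-0.035, 0.999, -0.0, -0.001]
wrist_force: [-0.2, -0.4, -1.8]
opening: 35.0
finger_force: 60.3
```

Run:
```python
from h import *
go(636,223.5,30,184)
```

```text
shift [  0.6   2.5 165.7] turn z -0.0 | tcp [637.2 221.2 195.7] h -176.01 down-in-tool [-2.1e-03  7.0e-04  1.0e+00] t 7.0 rows 3.3
```

>>> apply_moves(increments="0.6 2.5 20 0 0 0 30;0 0 45 0 0 0 30;0 0 45 0 0 0 30;0 0 40 0 0 0 30;0 0 20 0 0 0 30;0 0 6 0 0 0 30;0 0 0 0 0 0 30;0 0 0 0 0 0 30")

```text
time_s: 8.02
tcp_pos: [638.2, 224.2, 22.4]
orientation: [-0.035, 0.999, 0.0, 0.001]
wrist_force: [-0.3, -0.8, -1.9]
opening: 34.9
finger_force: 60.3
```

>>> apply_moves(increments="0 0 3 0 0 0 30;0 0 2 0 0 0 30;0 0 1.5 0 0 0 30;0 0 0 0 0 0 30;0 0 0 0 0 0 30")

```text
time_s: 8.65
tcp_pos: [637.3, 223.9, 14.4]
orientation: [-0.035, 0.999, 0.0, 0.0]
wrist_force: [-0.3, -0.1, -1.6]
opening: 34.9
finger_force: 60.3
```

>>> apply_moves(increments="0 0 1.5 0 0 0 30;0 0 1 0 0 0 30;0 0 0 0 0 0 30;0 0 0 0 0 0 30")

```text
time_s: 9.15
tcp_pos: [637.3, 223.9, 11.9]
orientation: [-0.035, 0.999, -0.0, 0.0]
wrist_force: [0.2, -1.2, -1.0]
opening: 34.9
finger_force: 60.3
```

>>> apply_moves(increments="0 0 1 0 0 0 30;0 0 0 0 0 0 30;0 0 0 0 0 0 30")

```text
time_s: 9.52
tcp_pos: [637.4, 224.0, 11.4]
orientation: [-0.035, 0.999, 0.0, 0.0]
wrist_force: [-2.1, -0.3, 5.7]
opening: 34.7
finger_force: 61.1
```

>>> apply_moves(increments="0 0 0 0 0 0 60;0 0 0 0 0 0 60;0 0 0 0 0 0 60;0 0 -20 0 0 0 70;0 0 -50 0 0 0 100;0 0 -50 0 0 0 100;0 0 -50 0 0 0 100;0 0 -40 0 0 0 100;0 0 0 0 0 0 100")

```text
time_s: 10.65
tcp_pos: [639.1, 224.5, 226.2]
orientation: [-0.035, 0.999, 0.001, 0.003]
wrist_force: [-0.5, 0.1, -0.3]
opening: 85.5
finger_force: 0.0
```

Run:
```python
from h import *
im,m,T=grab("wrist"); cv2.imwrite("pics/w3.png",im)
hsv=cv2.cvtColor(im,cv2.COLOR_BGR2HSV)
for r in rects(im,m,T,"white",9,500)+rects(im,m,T,"black",35,300): print(r)
go(505,-27,190,185.7)
```

```text
([257.0, 157.0], 636, 223, 137, 97, 3.9)
([214.0, 36.0], 498, 164, 49, 45, 0.3)
([256.0, 331.0], 857, 237, 771, 225, -86.2)
([60.0, 232.0], 736, -19, 110, 56, -87.4)
([493.0, 197.0], 662, 510, 114, 56, 20.3)
([409.0, 126.0], 579, 395, 47, 39, 89.9)
([60.0, 42.0], 521, 10, 82, 29, 2.1)
shift [ 150.2 -241.4   33.1] turn z -1.7 | tcp [638.1 224.2 223.9] h -176.04 down-in-tool [ 3.9e-03 -9.0e-04  1.0e+00] t 10.7 rows 5.7
```

View pics/w3.png

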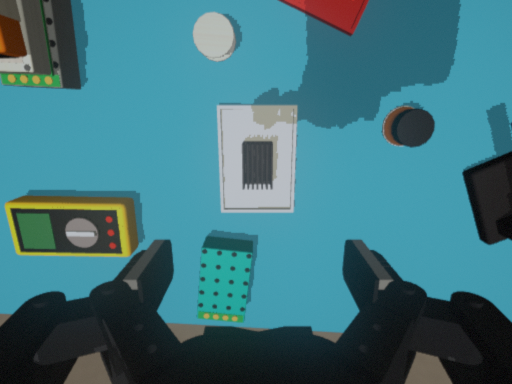

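The heat sink stands upright in the middle of the white tray, at about (258,163), with the tray at (257,157). Next is the battery.

>>> apply_moves(increments="20 -32 0 0 0 -1.7 100;29 -42 0 0 0 0 100;29 -42 0 0 0 0 100;29 -42 0 0 0 0 100;29 -42 0 0 0 0 100;14 -37 30 0 0 0 100;0 0 30 0 0 0 100;0 0 0 0 0 0 100;0 0 0 0 0 0 100")

```text
time_s: 11.82
tcp_pos: [510.6, -25.9, 161.5]
orientation: [-0.05, 0.999, 0.0, -0.0]
wrist_force: [0.4, -0.3, -0.2]
opening: 85.4
finger_force: 0.0
```

Run:
```python
from h import *
im=cv2.imread("pics/w3.png")
go(505,-27,75,185.7)
im,m,T=grab("wrist"); cv2.imwrite("pics/w4.png",im)
for r in rects(im,m,T,"orange",96,100): print(r)
```

```text
shift [ 5.7 -0.6 86.5] turn z -0.0 | tcp [510.6 -25.9 161.5] h -174.31 down-in-tool [-0. -0.  1.] t 11.8 rows 1.7
([268.0, 220.0], 524, -19, 30, 23, -84.3)
([264.0, 159.0], 476, -26, 34, 15, -84.3)
```

>>> apply_moves(increments="5.7 -0.6 20 0 0 0 100;0 0 30 0 0 0 100;0 0 20 0 0 0 100;0 0 12 0 0 0 100;0 0 4 0 0 0 100;0 0 0 0 0 0 100;0 0 0 0 0 0 100")

```text
time_s: 12.75
tcp_pos: [505.3, -27.4, 75.6]
orientation: [-0.049, 0.999, -0.0, 0.001]
wrist_force: [0.0, 0.2, -1.0]
opening: 85.9
finger_force: 0.0
```

>>> apply_moves(increments="0 0 0 0 0 0 40;0 0 0 0 0 0 40;0 0 0 0 0 0 40;0 0 0 0 0 0 40;0 0 0 0 0 0 40;0 0 0 0 0 0 40", newtons=60)

```text
time_s: 13.5
tcp_pos: [504.9, -27.4, 75.4]
orientation: [-0.049, 0.999, -0.0, 0.0]
wrist_force: [-1.6, -0.4, 10.5]
opening: 44.7
finger_force: 60.9
```

>>> apply_moves(increments="0 0 -6 0 0 0 40;0 0 -25 0 0 0 40;0 0 -45 0 0 0 40;0 0 -45 0 0 0 40;0 0 0 0 0 0 40")

```text
time_s: 14.12
tcp_pos: [506.7, -27.6, 199.1]
orientation: [-0.049, 0.999, -0.0, 0.003]
wrist_force: [-0.1, 0.5, -2.2]
opening: 44.7
finger_force: 62.2
```

Run:
```python
from h import *
go(404,292.5,195,180-19.2)
```

```text
shift [ 70.6 328.6   3.3] turn z 24.9 | tcp [506.7 -27.6 199.1] h -174.34 down-in-tool [0.0056 0.0012 1.    ] t 14.1 rows 6.7
```

>>> apply_moves(increments="4 20 0 0 0 0 40;9 43 0 0 0 0 40;9 43 0 0 0 0 40;9 43 0 0 0 0 40;9 43 0 0 0 0 40;9 43 0 0 0 0 40;9 43 0 0 0 0 40;9 43 0 0 0 5 40;3.6 7.6 4 0 0 10 40;0 0 0 0 0 9.9 40")

```text
time_s: 15.38
tcp_pos: [401.6, 293.5, 190.7]
orientation: [0.169, 0.986, -0.001, -0.001]
wrist_force: [-0.4, -0.1, -1.8]
opening: 44.9
finger_force: 62.1
```

>>> apply_moves(increments="0 0 0 0 0 0 40;0 0 0 0 0 0 40")

```text
time_s: 15.62
tcp_pos: [402.6, 292.7, 191.5]
orientation: [0.165, 0.986, -0.0, -0.0]
wrist_force: [0.9, 0.8, -1.2]
opening: 44.8
finger_force: 62.1
```

Run:
```python
from h import *
go(404,292.5,20,180-19.2)
im,m,T=grab("wrist"); cv2.imwrite("pics/w5.png",im)
for r in rects(im,m,T,"red",9,100)+rects(im,m,T,"orange",178,100): print(r)
```

```text
shift [ -1.5   0.3 171.5] turn z 0.2 | tcp [402.6 292.7 191.5] h 160.98 down-in-tool [-4.e-04  6.e-04  1.e+00] t 15.6 rows 3.4
([25.0, 139.0], 282, 57, 65, 23, 80.6)
([263.0, 150.0], 381, 305, 94, 85, 72.0)
([258.0, 298.0], 447, 276, 57, 34, 71.0)
([261.0, 201.0], 384, 299, 54, 29, 71.0)
```

View pics/w5.png

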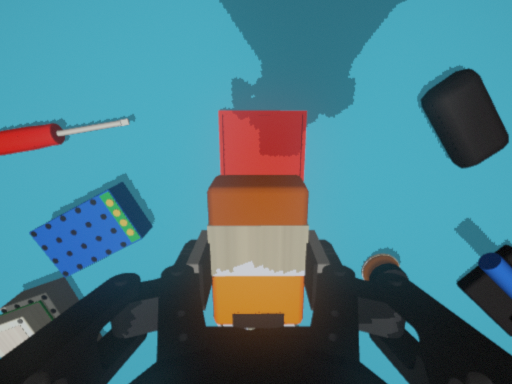

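The red tray's far corners are at (219.5,110) and (307,110), and the battery is held straight in front of it. I'll get the tray centre from those corners.

Run:
```python
from h import *
im=cv2.imread("pics/w5.png"); 
import h
m=cams.camera_model("wrist");s=get_state();T=np.eye(4);T[:3,:3]=R.from_quat(s["orientation"]).as_matrix();T[:3,3]=s["tcp_pos"];T=T@m["T_tool_cam"]
hsv=cv2.cvtColor(im,cv2.COLOR_BGR2HSV);k=cv2.inRange(hsv[:,200:330],np.array([0,130,80]),np.array([6,255,255]))|cv2.inRange(hsv[:,200:330],np.array([174,130,80]),np.array([179,255,255]))
for y in(112,116,130,150): 
    c=np.where(k[y])[0]+200; print(y,c.min(),c.max())
print([np.where(k[:,u-200])[0].min() for u in(225,260,300)])
p=cast([(219.5,109.5),(307.5,109.5)],m,T,10);a=p[1]-p[0];n=np.array([-a[1],a[0],0])/np.linalg.norm(a);mid=p.mean(0)
print(p,np.linalg.norm(a),np.degrees(np.arctan2(a[1],a[0]))-90, mid-68*n,mid+68*n)
```

```text
112 219 305
116 220 305
130 220 305
150 221 304
[np.int64(111), np.int64(111), np.int64(111)]
[[324.52080929 275.21234103  10.        ]
 [355.663754   365.31267995  10.        ]] 95.33076145364728 -19.067573797298408 [404.3613901  298.04806252  10.        ] [275.8231732  342.47695847  10.        ]
```

Run:
```python
import h; from h import *
for n in("scene","side"):
    im=cv2.imread(f"pics/{n}0.png");m=cams.camera_model(n);T=np.eye(4);T[:3,:3]=R.from_quat(m["attitude"]).as_matrix();T[:3,3]=m["xyz"]
    hsv=cv2.cvtColor(im,cv2.COLOR_BGR2HSV);hsv[...,0]=(hsv[...,0].astype(int)+10)%180
    im2=cv2.cvtColor(hsv,cv2.COLOR_HSV2BGR);h.COL["r2"]=((0,100,50),(18,255,255))
    for z in(5,10):print(n,z,[r for r in rects(im2,m,T,"r2",z) if 110<r[3]<150])
    for P in((404,292.5),(404,297)):
        c=[np.array(P)+R.from_euler("z",-19.1,degrees=True).apply([a,b,0])[:2] for a,b in((-68,-48),(-68,48),(68,48),(68,-48))]
        print(proj([(*q,10) for q in c],m,T).round(1).tolist())
    k=cv2.inRange(cv2.cvtColor(im2,cv2.COLOR_BGR2HSV),np.array([0,100,50]),np.array([18,255,255]))
    c=max([c for c in cv2.findContours(k,cv2.RETR_EXTERNAL,cv2.CHAIN_APPROX_NONE)[0] if np.linalg.norm(c.mean((0,1))-((240,121) if n=="scene" else (162,184)))<15],key=cv2.contourArea)
    print(cv2.approxPolyDP(c,4,True).reshape(-1,2).tolist())
```

```text
scene 5 [([239.0, 120.0], 403, 296, 138, 97, -19.1)]
scene 10 [([239.0, 120.0], 405, 292, 138, 96, -19.1)]
[[214.3, 116.6], [235.2, 102.5], [263.3, 122.4], [242.3, 137.7]]
[[214.9, 115.8], [235.8, 101.7], [263.9, 121.6], [243.0, 136.7]]
[[216, 116], [242, 137], [262, 123], [237, 104]]
side 5 [([162.0, 183.0], 406, 299, 138, 111, -19.0)]
side 10 [([162.0, 183.0], 404, 291, 137, 111, -19.0)]
[[142.0, 190.9], [145.1, 177.2], [181.4, 174.9], [180.6, 188.3]]
[[141.7, 190.3], [144.8, 176.7], [181.1, 174.4], [180.2, 187.7]]
[[181, 175], [146, 177], [143, 192], [180, 189]]
```

Run:
```python
from h import *
go(404.3,296.2,20,160.9)
```

```text
shift [ -0.4   3.8 171.7] turn z 0.0 | tcp [402.7 292.8 191.7] h 160.94 down-in-tool [-2.e-04  3.e-04  1.e+00] t 15.7 rows 3.4
```

>>> apply_moves(increments="-0.4 3.8 20 0 0 0 40;0 0 45 0 0 0 40;0 0 45 0 0 0 40;0 0 40 0 0 0 40;0 0 16 0 0 0 40;0 0 6 0 0 0 40;0 0 3 0 0 0 40;0 0 2 0 0 0 40;0 0 0 0 0 0 40;0 0 0 0 0 0 40")

```text
time_s: 16.92
tcp_pos: [404.6, 296.6, 15.3]
orientation: [0.167, 0.986, 0.0, 0.0]
wrist_force: [-0.1, 0.5, -1.3]
opening: 44.6
finger_force: 62.0
```

>>> apply_moves(increments="0 0 1 0 0 0 40;0 0 1 0 0 0 40;0 0 0 0 0 0 40;0 0 0 0 0 0 40")

```text
time_s: 17.42
tcp_pos: [404.3, 296.5, 12.9]
orientation: [0.167, 0.986, -0.0, -0.0]
wrist_force: [-0.3, 0.3, -3.0]
opening: 44.8
finger_force: 62.0
```

>>> apply_moves(increments="0 0 1 0 0 0 40;0 0 0.5 0 0 0 40;0 0 0 0 0 0 40;0 0 0 0 0 0 40")

```text
time_s: 17.92
tcp_pos: [404.4, 296.5, 12.4]
orientation: [0.167, 0.986, 0.0, 0.0]
wrist_force: [-4.9, -2.7, 27.2]
opening: 44.7
finger_force: 65.6
```

>>> apply_moves(increments="0 0 -0.5 0 0 0 40;0 0 0 0 0 0 70;0 0 0 0 0 0 70;0 0 0 0 0 0 70;0 0 -20 0 0 0 80;0 0 -50 0 0 0 100;0 0 -50 0 0 0 100;0 0 -50 0 0 0 100;0 0 -40 0 0 0 100;0 0 0 0 0 0 100")

```text
time_s: 19.18
tcp_pos: [405.8, 297.4, 224.8]
orientation: [0.167, 0.986, 0.002, 0.002]
wrist_force: [0.3, -0.7, 0.5]
opening: 85.3
finger_force: 0.0
```

Run:
```python
from h import *
im,m,T=grab("wrist"); cv2.imwrite("pics/w6.png",im)
print("tray",rects(im,m,T,"red",9,500),"bat",rects(im,m,T,"orange",33,100))
go(507.5,-27.8,160,182.5)
```

```text
tray [([33.0, 136.0], 281, 48, 81, 23, 80.9), ([256.0, 162.0], 404, 297, 133, 93, -19.2)] bat [([256.0, 185.0], 425, 289, 46, 27, 70.7), ([256.0, 143.0], 377, 305, 45, 16, 70.7)]
shift [-203.7 -272.9   62.7] turn z -21.7 | tcp [404.9 296.9 222.9] h 160.76 down-in-tool [ 0.0016 -0.0021  1.    ] t 19.2 rows 6.9
```

View pics/w6.png

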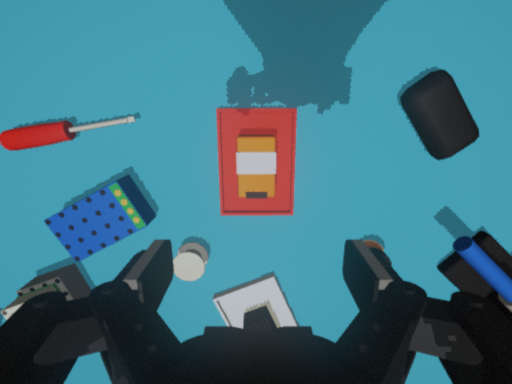

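The battery lies centred and aligned in the red tray: the tray is at (256,162) and the battery spans y 136 to 198. Next I go back to the stack for the module, with the camera overhead to measure it.

>>> apply_moves(increments="-13 -18 0 0 0 0 100;-35 -38 0 0 0 0 100;-35 -38 0 0 0 0 100;-35 -38 0 0 0 0 100;-35 -38 0 0 0 0 100;-35 -38 0 0 0 0 100;-35 -38 0 0 0 0 100;-35 -27 0 0 0 -8 100;0 0 0 0 0 -8 100;0 0 0 0 0 -5.7 100")

```text
time_s: 20.48
tcp_pos: [557.3, -46.9, 219.9]
orientation: [-0.023, 1.0, 0.0, -0.001]
wrist_force: [0.0, -0.2, 0.0]
opening: 85.1
finger_force: 0.0
```

>>> apply_moves(increments="0 0 0 0 0 0 100;0 0 0 0 0 0 100")

```text
time_s: 20.72
tcp_pos: [557.6, -46.1, 221.1]
orientation: [-0.02, 1.0, 0.0, -0.001]
wrist_force: [0.2, 0.2, -0.3]
opening: 85.3
finger_force: 0.0
```

Run:
```python
from h import *
go(507.5,-27.8,160,182.5)
im,m,T=grab("wrist"); cv2.imwrite("pics/w7.png",im); np.savez("w7.npz",T=T)
u,v=proj([(507.5,-27.8,68)],m,T)[0].astype(int);x0,y0=u-45,max(v-60,0);print(x0,y0,T[:3,3])
c=cv2.convertScaleAbs(im[y0:y0+120,x0:x0+90],alpha=1.4)
cv2.imwrite("pics/w7c.png",cv2.resize(c,None,fx=5,fy=5,interpolation=cv2.INTER_CUBIC))
```

```text
shift [49.2 20.3 61.1] turn z -0.2 | tcp [557.6 -46.1 221.1] h -177.66 down-in-tool [-1.3e-03 -2.0e-04  1.0e+00] t 20.7 rows 1.6
233 69 [486.50110962 -50.08873286 364.56485154]
```

View pics/w7c.png

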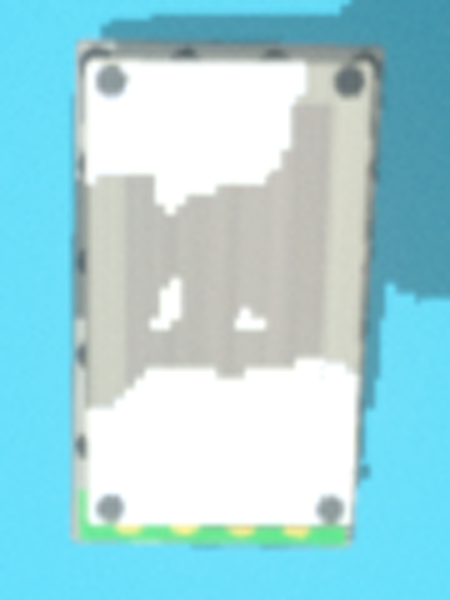

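The module's corner screws are at crop (111,81), (348,81), (330,509) and (109,509). The power module's outline is (78,42), (383,48), (352,543) and (75,540).

Run:
```python
from h import *
T=np.load("w7.npz")["T"];m=cams.camera_model("wrist")
for n,z,c in(("screws",68,[(111,81),(348,81),(330,509),(109,509)]),("mod",68,[(87,62),(380,62),(357,525),(87,525)]),("pow",36,[(78,42),(383,48),(352,543),(75,540)])):
    p=cast(np.array(c)/5+[233,69],m,T,z)[:,:2].astype(np.float32)
    a=p[3]-p[0];b=p[2]-p[1]
    print(n,p.mean(0).round(1),[round(float(np.linalg.norm(p[i]-p[(i+1)%4])),1) for i in range(4)],[round(float(np.degrees(np.arctan2(d[1],d[0]))),1) for d in(a,b)])
```

```text
screws [507.6 -28.6] [45.8, 84.4, 46.3, 84.4] [1.9, 2.3]
mod [507.5 -27.9] [56.4, 91.3, 56.8, 91.3] [1.9, 2.1]
pow [510.1 -26.8] [64.9, 108.3, 64.8, 108.7] [1.5, 1.4]
```

>>> apply_moves(increments="25 10 20 0 0 0.2 100;24.2 10.3 30 0 0 0 100;0 0 40 0 0 0 100;0 0 40 0 0 0 100;0 0 0 0 0 0 100;0 0 0 0 0 0 100")

```text
time_s: 21.52
tcp_pos: [508.6, -28.0, 92.9]
orientation: [-0.02, 1.0, -0.0, 0.0]
wrist_force: [0.3, -0.6, 0.7]
opening: 85.9
finger_force: 0.0
```

Run:
```python
from h import *
go(507.5,-28,44,182.1)
```

```text
shift [ 1.1  0.1 48.9] turn z 0.1 | tcp [508.6 -28.   92.9] h -177.76 down-in-tool [7.e-04 1.e-04 1.e+00] t 21.5 rows 1.0
```

>>> apply_moves(increments="1.1 0 20 0 0 0 100;0 0 20 0 0 0 100;0 0 8.9 0 0 0 100;0 0 0 0 0 0 50;0 0 0 0 0 0 50;0 0 0 0 0 0 50;0 0 0 0 0 0 50;0 0 0 0 0 0 50;0 0 0 0 0 0 50", newtons=60)

```text
time_s: 22.65
tcp_pos: [507.6, -28.2, 44.2]
orientation: [-0.02, 1.0, -0.0, 0.001]
wrist_force: [-2.1, -0.2, 7.6]
opening: 54.8
finger_force: 63.1
```

>>> apply_moves(increments="0 0 -6 0 0 0 50;0 0 -25 0 0 0 50;0 0 -45 0 0 0 50;0 0 -45 0 0 0 50;0 0 -35 0 0 0 50;0 0 0 0 0 0 50")

```text
time_s: 23.4
tcp_pos: [508.5, -28.2, 202.1]
orientation: [-0.02, 1.0, -0.0, 0.003]
wrist_force: [-0.0, 0.8, -2.4]
opening: 54.8
finger_force: 64.6
```

Run:
```python
from h import *
go(404.5,-321.5,195,189.5)
```

```text
shift [ 115.5 -288.9    6.8] turn z -7.2 | tcp [508.5 -28.2 202.1] h -177.74 down-in-tool [5.4e-03 8.0e-04 1.0e+00] t 23.4 rows 6.2
```

>>> apply_moves(increments="8 -20 0 0 0 0 50;17 -43 0 0 0 0 50;17 -43 0 0 0 0 50;17 -43 0 0 0 0 50;17 -43 0 0 0 0 50;17 -43 0 0 0 0 50;17 -43 0 0 0 -3.6 50;5 -11 4 0 0 -3.6 50;0 0 0 0 0 0 50;0 0 0 0 0 0 50")

```text
time_s: 24.65
tcp_pos: [404.0, -320.8, 194.6]
orientation: [-0.082, 0.997, 0.0, -0.0]
wrist_force: [-0.1, 0.8, -2.0]
opening: 54.7
finger_force: 64.5
```

Run:
```python
from h import *
go(404.5,-321.5,20,189.5)
im,m,T=grab("wrist"); cv2.imwrite("pics/w8.png",im); np.savez("w8.npz",T=T)
```

```text
shift [ -0.5  -1.  174.6] turn z -0.1 | tcp [ 404.  -320.8  194.6] h -170.61 down-in-tool [-6.e-04 -1.e-03  1.e+00] t 24.6 rows 3.5
```

View pics/w8.png

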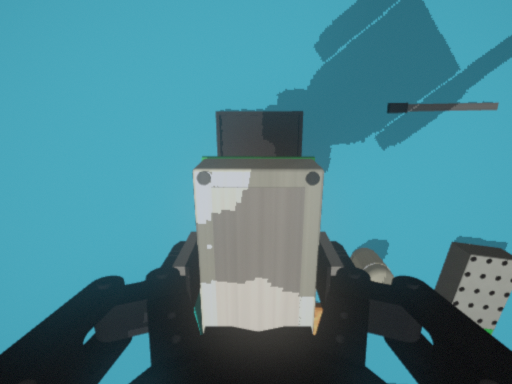

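The black tray's far corners are at (216.5,111) and (303,111). The module is held level.

Run:
```python
from h import *
T=np.load("w8.npz")["T"];m=cams.camera_model("wrist")
im=cv2.imread("pics/w8.png");g=im.max(2)<75
for y in(114,118,125): print(y,np.where(g[y,205:308])[0][[0,-1]]+205)
print([np.where(g[100:150,u])[0][0]+100 for u in(225,240,260)])
p=cast([(216.5,110.5),(303,110.5)],m,T,10);a=p[1]-p[0];n=np.array([a[1],-a[0],0])/np.linalg.norm(a);mid=p.mean(0)
print(np.linalg.norm(a),np.degrees(np.arctan2(a[1],a[0]))-90,mid+68*n)
for P in ((404.5,-321),(405.5,-319)): go(*P,20,189.5)
```

```text
114 [262 302]
118 [219 302]
125 [220 301]Traceback (most recent call last):
  File "<stdin>", line 5, in <module>
IndexError: index 0 is out of bounds for axis 0 with size 0
```

Run:
```python
from h import *
T=np.load("w8.npz")["T"];m=cams.camera_model("wrist")
p=cast([(216.5,110.5),(303,110.5)],m,T,10);a=p[1]-p[0];n=np.array([a[1],-a[0],0])/np.linalg.norm(a);mid=p.mean(0)
print(np.linalg.norm(a),np.degrees(np.arctan2(a[1],a[0]))-90,mid+68*n)
for P in ((404.5,-320.5),(405.5,-319)): go(*P,20,189.5)
```

```text
94.65899095501058 9.379123672757729 [ 404.1476858  -319.07457094   10.        ]
shift [-4.000e-01  1.000e-01  1.748e+02] turn z -0.1 | tcp [ 404.2 -320.7  194.8] h -170.57 down-in-tool [-3.e-04 -6.e-04  1.e+00] t 24.7 rows 3.5
shift [ -1.6   1.4 174.8] turn z -0.1 | tcp [ 404.2 -320.7  194.8] h -170.57 down-in-tool [-3.e-04 -6.e-04  1.e+00] t 24.7 rows 3.5
```

>>> apply_moves(increments="0 1.2 20 0 0 0 50;0 0 45 0 0 0 50;0 0 45 0 0 0 50;0 0 42 0 0 0 50;0 0 16 0 0 0 50;0 0 6 0 0 0 50;0 0 2 0 0 0 50;0 0 0 0 0 0 50;0 0 0 0 0 0 50")

```text
time_s: 25.82
tcp_pos: [404.4, -320.9, 19.9]
orientation: [-0.082, 0.997, -0.001, 0.0]
wrist_force: [-0.0, 0.6, -2.4]
opening: 54.6
finger_force: 64.4
```

>>> apply_moves(increments="0 0 2 0 0 0 50;0 0 1.5 0 0 0 50;0 0 0 0 0 0 50;0 0 0 0 0 0 50")

```text
time_s: 26.32
tcp_pos: [403.9, -320.4, 15.4]
orientation: [-0.082, 0.997, 0.0, -0.0]
wrist_force: [0.5, 0.9, -1.7]
opening: 54.9
finger_force: 64.4
```

>>> apply_moves(increments="0 0.5 1.5 0 0 0 50;0 0 0.5 0 0 0 50;0 0 0.5 0 0 0 50;0 0 0 0 0 0 50;0 0 0 0 0 0 50")

```text
time_s: 26.95
tcp_pos: [403.8, -319.9, 13.2]
orientation: [-0.082, 0.997, 0.0, -0.0]
wrist_force: [-2.2, 2.3, 5.6]
opening: 54.7
finger_force: 65.6
```

Contact. I'll release and retreat.

>>> apply_moves(increments="0 0 0 0 0 0 80;0 0 0 0 0 0 80;0 0 0 0 0 0 80;0 0 -20 0 0 0 90;0 0 -50 0 0 0 100;0 0 -50 0 0 0 100;0 0 -50 0 0 0 100;0 0 -40 0 0 0 100;0 0 0 0 0 0 100;0 0 0 0 0 0 100")

```text
time_s: 28.2
tcp_pos: [403.6, -319.7, 222.5]
orientation: [-0.082, 0.997, 0.0, -0.0]
wrist_force: [-0.7, -0.3, -0.7]
opening: 85.3
finger_force: 0.0
```

Run:
```python
from h import *
go(510,-27,160,181.5)
im,m,T=grab("wrist"); cv2.imwrite("pics/w9.png",im)
print("tray",rects(im,m,T,"black",9,500),"mod",rects(im,m,T,"white",37,500))
```

```text
shift [-153.1  271.2   62.6] turn z 8.0 | tcp [ 403.6 -319.7  222.5] h -170.54 down-in-tool [-3.e-04 -3.e-04  1.e+00] t 28.2 rows 6.4
tray [([261.0, 333.0], 636, -285, 817, 234, -80.6)] mod [([469.0, 271.0], 495, -28, 77, 64, 1.1), ([257.0, 170.0], 403, -321, 90, 56, 9.4)]
```

View pics/w9.png

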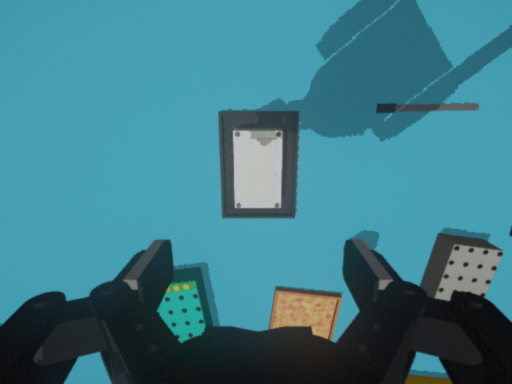

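The module lies centred and aligned in the black tray, at (257,170) against the tray's (259,164). The power module is next.

>>> apply_moves(increments="-10 18 0 0 0 0 100;-23 42 0 0 0 0 100;-23 42 0 0 0 0 100;-23 42 0 0 0 0 100;-23 42 0 0 0 0 100;-23 42 0 0 0 0 100;-23 37 0 0 0 4 100;-5 6 20 0 0 4 100;0 0 40 0 0 0 100;0 0 0 0 0 0 100")

```text
time_s: 29.5
tcp_pos: [508.1, -27.3, 160.0]
orientation: [-0.013, 1.0, 0.0, -0.003]
wrist_force: [-0.6, -0.9, 0.1]
opening: 85.4
finger_force: 0.0
```

Run:
```python
from h import *
go(510,-27,10,181.5)
im,m,T=grab("wrist"); cv2.imwrite("pics/w10.png",im); np.savez("w10.npz",T=T)
```

```text
shift [-3.000e+00  1.000e-01  1.499e+02] turn z -0.0 | tcp [508.1 -27.3 160. ] h -178.51 down-in-tool [-0.0069 -0.001   1.    ] t 29.5 rows 3.0
```

View pics/w10.png

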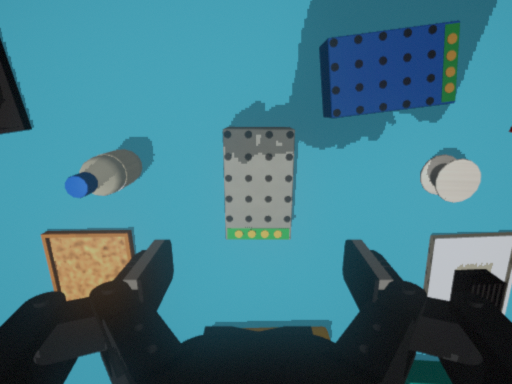

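The power module's top corners are at (223.5,128.5), (295,128.5), (291,240) and (227.5,240), and the space around it is clear.

Run:
```python
from h import *
T=np.load("w10.npz")["T"];m=cams.camera_model("wrist")
p=cast([(223.5,128.5),(295,128.5),(291,240),(227.5,240)],m,T,36)[:,:2]
print(p.mean(0),np.linalg.norm(p[1]-p[0]),np.linalg.norm(p[3]-p[0]),(p[3]-p[0]),(p[2]-p[1]))
go(510,-27,10,181.5)
```

```text
[510.21109554 -26.46743479] 64.949208336953 110.6425676972031 [110.59273895   3.32022256] [110.65201499   2.73537091]
shift [ -1.4   0.5 151.7] turn z -0.0 | tcp [509.3 -27.6 161.7] h -178.53 down-in-tool [-4.3e-03 -6.0e-04  1.0e+00] t 29.6 rows 3.0
```

>>> apply_moves(increments="-2 0 20 0 0 0 100;0 0 40 0 0 0 100;0 0 40 0 0 0 100;0 0 15 0 0 0 100;0 0 0 0 0 0 100;0 0 0 0 0 0 100")

```text
time_s: 30.3
tcp_pos: [513.7, -27.9, 49.4]
orientation: [-0.013, 1.0, -0.0, 0.001]
wrist_force: [-0.7, -0.1, -0.6]
opening: 85.3
finger_force: 0.0
```

Run:
```python
from h import *
go(510,-27,10,181.5)
```

```text
shift [ 3.7  1.  39.4] turn z -0.0 | tcp [513.7 -27.9  49.4] h -178.55 down-in-tool [1.8e-03 3.0e-04 1.0e+00] t 30.3 rows 0.8
```

>>> apply_moves(increments="3.2 1 0 0 0 0 100;0 0 15 0 0 0 100;0 0 15 0 0 0 100;0 0 9.4 0 0 0 100;0 0 0 0 0 0 100;0 0 0 0 0 0 60;0 0 0 0 0 0 60;0 0 0 0 0 0 60;0 0 0 0 0 0 60;0 0 0 0 0 0 60", newtons=60)

```text
time_s: 31.55
tcp_pos: [509.6, -26.8, 9.0]
orientation: [-0.013, 1.0, -0.0, 0.0]
wrist_force: [-1.8, 2.7, 7.0]
opening: 65.0
finger_force: 68.0
```

>>> apply_moves(increments="0 0 0 0 0 0 60;0 0 -5 0 0 0 60;0 0 -20 0 0 0 60;0 0 -40 0 0 0 60;0 0 -40 0 0 0 60;0 0 -40 0 0 0 60;0 0 -30 0 0 0 60;0 0 0 0 0 0 60")

```text
time_s: 32.55
tcp_pos: [510.6, -27.0, 185.6]
orientation: [-0.013, 1.0, -0.0, 0.002]
wrist_force: [0.7, -0.4, -4.5]
opening: 64.6
finger_force: 68.9
```

Run:
```python
from h import *
go(642,-216,180,182.2)
```

```text
shift [-126.5 -192.3    6.3] turn z -0.7 | tcp [510.6 -27.  185.6] h -178.54 down-in-tool [4.1e-03 6.0e-04 1.0e+00] t 32.5 rows 4.6
```

>>> apply_moves(increments="-12 -18 0 0 0 0 60;-26 -40 0 0 0 0 60;-26 -40 0 0 0 0 60;-26 -40 0 0 0 -0.7 60;-26 -40 0 0 0 0 60;-10.5 -14.3 5 0 0 0 60;0 0 0 0 0 0 60;0 0 0 0 0 0 60;0 0 0 0 0 0 60")

```text
time_s: 33.67
tcp_pos: [641.0, -214.4, 178.5]
orientation: [-0.019, 1.0, 0.0, -0.0]
wrist_force: [-0.0, -0.3, -4.6]
opening: 64.6
finger_force: 68.7
```

Run:
```python
from h import *
im,m,T=grab("wrist"); cv2.imwrite("pics/w11.png",im)
hsv=cv2.cvtColor(im,cv2.COLOR_BGR2HSV);k=cv2.inRange(hsv,np.array([3,50,30]),np.array([25,255,255]));k=cv2.morphologyEx(k,cv2.MORPH_OPEN,np.ones((3,3),np.uint8))
k[:,:190]=0;k[:,330:]=0;k[170:]=0
for y in range(100,165,10):
    c=np.where(k[y])[0]; print(y,c[[0,-1]] if len(c) else None)
print([(u,np.where(k[:,u])[0][:1]) for u in(230,245,260,280)])
c=np.where(k.any(1))[0];print(c[[0,-1]])
go(642,-216,20,182.2)
```

```text
100 None
110 None
120 [212 302]
130 [213 302]
140 [213 302]
150 None
160 None
[(230, array([112])), (245, array([112])), (260, array([112])), (280, array([112]))]
[112 141]
shift [ -0.8  -1.5 158.8] turn z 0.0 | tcp [ 641.1 -214.6  178.8] h -177.79 down-in-tool [-1.e-04 -1.e-04  1.e+00] t 33.7 rows 3.2
```

>>> apply_moves(increments="-0.8 -1 20 0 0 0 60;0 0 40 0 0 0 60;0 0 40 0 0 0 60;0 0 38 0 0 0 60;0 0 16 0 0 0 60;0 0 4 0 0 0 60;0 0 2 0 0 0 60;0 0 0 0 0 0 60;0 0 0 0 0 0 60")

```text
time_s: 34.85
tcp_pos: [642.9, -216.6, 19.6]
orientation: [-0.019, 1.0, -0.0, 0.001]
wrist_force: [0.5, -0.3, -4.9]
opening: 64.7
finger_force: 68.5
```

>>> apply_moves(increments="0 0 1 0 0 0 60;0 0 1 0 0 0 60;0 0 0 0 0 0 60;0 0 0 0 0 0 60")

```text
time_s: 35.35
tcp_pos: [642.3, -216.3, 16.6]
orientation: [-0.019, 1.0, 0.0, -0.0]
wrist_force: [-0.2, -0.1, -3.8]
opening: 64.8
finger_force: 68.5
```

>>> apply_moves(increments="0 0 1.5 0 0 0 60;0 0 0.7 0 0 0 60;0 0 0 0 0 0 60;0 0 0 0 0 0 60")

```text
time_s: 35.85
tcp_pos: [642.3, -216.4, 14.4]
orientation: [-0.019, 1.0, -0.0, 0.0]
wrist_force: [-0.5, 0.3, -4.8]
opening: 64.6
finger_force: 68.5
```

>>> apply_moves(increments="0 0 0.5 0 0 0 60;0 0 0.3 0 0 0 60;0 0 0 0 0 0 60;0 0 0 0 0 0 60")

```text
time_s: 36.35
tcp_pos: [642.4, -216.4, 14.1]
orientation: [-0.019, 1.0, -0.0, 0.0]
wrist_force: [-2.9, 0.5, 5.0]
opening: 64.5
finger_force: 69.9
```

Contact. I'll release, rise and check.

>>> apply_moves(increments="0 0 0 0 0 0 100;0 0 0 0 0 0 100;0 0 0 0 0 0 100;0 0 -20 0 0 0 100;0 0 -50 0 0 0 100;0 0 -50 0 0 0 100;0 0 -50 0 0 0 100;0 0 -40 0 0 0 100;0 0 0 0 0 0 100;0 0 0 0 0 0 100")

```text
time_s: 37.6
tcp_pos: [642.1, -216.2, 224.2]
orientation: [-0.019, 1.0, -0.0, 0.0]
wrist_force: [0.1, -0.4, -0.2]
opening: 85.6
finger_force: 0.0
```

Run:
```python
from h import *
im,m,T=grab("wrist"); cv2.imwrite("pics/w12.png",im)
print("tray",rects(im,m,T,"cork",9,800))
sc=cams.camera("scene")
cv2.imwrite("pics/end.png",np.vstack([im[60:260],cv2.resize(sc[90:290,90:390],(512,341))]))
```

```text
tray [([409.0, 220.0], 707, -4, 165, 35, -78.8), ([259.0, 155.0], 642, -215, 136, 96, 2.2)]
```

View pics/end.png

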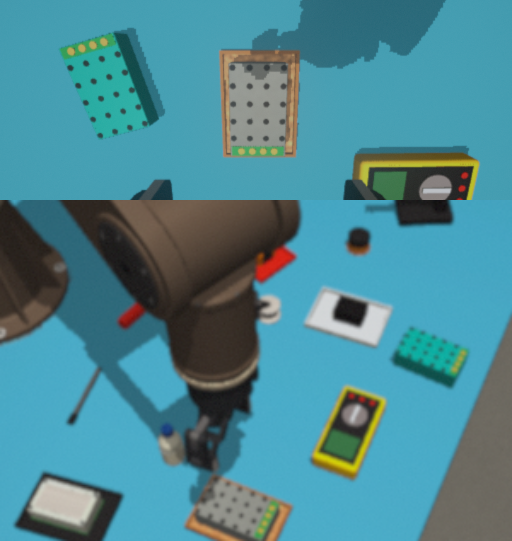

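The power module is flat in the cork tray, the bottle stands, and the meter has not moved. One numeric check on centring, then I'll hand in.

Run:
```python
from h import *
_,m,T=grab("wrist")
p=cast([(227,121),(291,121),(287.5,217),(230.5,217)],m,T,41);print(p.mean(0),p[3]-p[0],p[2]-p[1])
if np.hypot(*(p.mean(0)[:2]-[642,-215.5]))<7: print(bot.finish_job())
```

```text
[ 641.34762232 -215.26632963   41.        ] [112.39629087   5.11272188   0.        ] [112.4807576    3.65764555   0.        ]
the job is handed in; nothing more can be done
None
```

All four parts are in their own trays, centred and aligned as measured from the camera images. The bottle and multimeter look undisturbed, and the job is handed in at about 38 s; the verdict was not shown to me.

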